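# Latch the split mould box

## Task

Latch the split mould box shut: bring the loop of its draw latch over onto the keeper on the sliding half and seat it well under the keeper's hook, then swing the lever over and press it down past centre until it snaps flat and holds the two halves tight on the seal. Feel your way gently: do not jam the loop down on or drag it hard against the keeper, do not lean on the sliding half or force the lever once it is down, and leave the glassware and the forceps on the bench where they stand.

Things in the scene. Friction and masses are not known exactly. Their poses are not given: they have to be found in the camera images.
- mould: Split mould box fixed to the bench, dark plate 112 x 226 x 8 mm, two aluminium halves (tops 48 mm above bench), draw latch on top. Origin on the bench under the lever pivot (pivot axis along x, z = 82 mm). y runs along the box from lever end to keeper end ('ahead'), x across, z up. Fixed half: y -89 to +21 mm, x +-42. Plate: y -100 to +126. Pivot bracket: x +-16.
- half: Sliding half, block 84 (x) x 74 (y) mm, top 48 mm above bench. Axes as the mould's; same origin when half_joint is 0. Slides along y only, about 3 N friction, so the loop can draw it. In its middle stands the steel keeper, 26 mm wide in x, on a height screw: a slot along x, open on top, whose wall on the lever side is a hook leaning 30 deg over the slot.
- half_joint (a joint): Sliding half along the mould's y, m: 0 = just touching the rubber seal on the fixed half, positive = gap (4 to 16 mm at the start), negative = seal squeezed; the seal pushes back 5 N per mm. Properly latched it reads -0.0038 to -0.0048, tight is -0.003 or less, beyond -0.0065 the seal is crushed.
- keeper_mid (a point): Nominal seat of the loop's bar axis under the hook: mould x = 0, y = 65 mm + half_joint, z = 82 mm; moves with the half. CAUTION: the keeper's height screw is set anew each time and not reported: the true seat, floor and hook are up to 4 mm higher or lower than this point (not shifted in x, y). Feel for the slot's floor.
- slot_mouth (a point): Nominal middle of the slot's mouth, 4.4 mm ahead of and 7 mm above keeper_mid (same height caution). Measured from the true seat: floor at z -3 mm; hook tip round, r 2.5 mm, centre y -3.8, z +4.5; back wall at y +10, its top z +8.5. So the bar enters with its axis at y +1.7 to +7, goes down to the floor, then is drawn back to y 0 under the hook.
- lever: Steel lever, bar 18 mm wide, 7 mm thick, 77 mm long from the pivot; last 22 mm a tab 28 mm wide. Origin on the pivot axis; own -y points along it to the tab; own +z is the face to press (it looks to the keeper while the lever stands up, and up when it is down). Stiff pivot, stays where put: under 1 N at the tab moves it.
- lever_joint (a joint): Lever angle, rad: 0 = down on its stop (pointing away from the keeper, 15 deg below level), grows as raised; direction from the pivot = 3.403 - value, measured from mould +y upwards. Start 1.66 to 1.92 (upright), end 2.4. Hooked with the half on the seal: about 1.1; then 3 to 4 N on the tab takes it over centre (at 0.26), whence it snaps down.
- lever_tab (a point): Middle of the tab on the face to press: 66 mm from the pivot axis along the lever, 3.5 mm off its mid-plane.
- loop: Steel loop pinned to the lever 20 mm from the pivot, astride it: two rods 41 mm apart, joined 80 mm from the pin by the bar. Origin on the pin, own y to the bar, x along the bar. Stiff pin: stays at any angle, and turning the lever lifts a bar not drawn under the hook. Held by its bar it moves in the latch's upright plane 60 to 99 mm from the pivot; the lever follows.
- loop_bar (a point): Middle of the loop's cross bar axis (bar 6 mm thick, along x). On its ends are round steel buttons, 16 mm in diameter, outer faces 50 mm apart, centred on the bar's axis: pinch here, fingers down, closing along x. The loop turns between the fingers and may slip some mm as it turns: re-grip if need be. At the start it leans to the keeper, 60 to 77 deg above level.
- beaker: Small glass beaker, 57 x 62 x 68 mm, origin under its centre. Leave alone.
- petri: Petri dish, 60 mm across, 14 mm high, origin under its centre. Leave alone.
- flask: Conical glass flask, 63 mm across, 105 mm high, origin under its centre. Leave alone.
- tweezers: Steel forceps lying flat beside the box on the robot's side, 125 mm long, 8 mm high, origin under its centre. Leave alone.

How it is judged:
On the way:
1. the loop's bar is down in the keeper's slot behind the hook, the lever still raised (y of loop_bar in the frame of half between 0.0635 and 0.073 m and z of loop_bar in the frame of half below 0.0872 m and value of joint lever_joint above 0.6 rad), for 0.2 s.
At the end, for the whole second after the job is handed in: The lever is fully down (within 0.06 rad of its stop), the loop's bar sits in the keeper's hook, and the sliding half is held at least 3 mm into the seal and at rest (value of joint lever_joint below 0.06 rad and value of joint half_joint below -0.003 m and y of loop_bar in the frame of half between 0.0635 and 0.067 m and linear speed of half below 0.01 m/s); the robot touches nothing.
It fails at once if while the lever is still raised (above 1.0 rad) the loop is pressed or dragged against the keeper with more than 30 N (contact force between loop and half above 30 N and value of joint lever_joint above 1 rad).
It fails at once if the fingers press on the sliding half with more than 20 N (contact force between the fingers and half above 20 N).
It fails at once if the lever, already down (below 0.2 rad), is pressed with more than 40 N (contact force between the fingers and lever above 40 N and value of joint lever_joint below 0.2 rad).
It fails at once if the seal is crushed: the sliding half is driven more than 6.5 mm into it (value of joint half_joint below -0.0065 m).
It fails at once if beaker, petri dish, flask or forceps knocked more than 30 mm from its place (distance of any of beaker, petri, flask, tweezers from where it was at the start of the episode above 0.03 m).
It also fails if it takes over 64 s, if anything falls off the work surface, if the arm or the gripper's body presses on something with over 40 N, if the wrist force passes 120 N, or if a joint passes its speed limit or range.

## Robot

A 6-joint arm with a two-finger parallel gripper is mounted at the origin on the work surface; the furniture and walls round the work are solid. World frame = base frame: x ahead of the robot, y to its left, z up, the work surface at z = 0. Lengths are in m, angles in rad, forces in N, time in s.
With the tool pointing down it reaches from about 0.425 to 0.95 m from the base axis. Payload 3.5 kg.
Tool frame: the origin (TCP) lies midway between the tips of the shut fingers; the grasp point (between the pads) lies 19 mm behind it; z points along the fingers, y is the line along which they close (so a half turn about z gives the same grasp; the last joint's range is limited). The gripper opens to 85 mm and grips with 20 to 120 N. Pads are 22 mm wide; open, the fingers measure 114 mm over their backs; the gripper's body (76 mm by 85 mm) begins 54 mm behind the grasp point. The pads swing forward as they close: fully open they stand 13 mm farther back than shut.
Start: joints at [-1.371, 0.286, 1.577, -0, 1.279, -0.15], TCP at [0.231, -0.634, 0.231] pointing down, gripper open.
Joint ranges: [-2.77, 2.77], [-0.9, 2.22], [0.21, 2.48], [-1.53, 4.67], [0.24, 2.81], [-2.84, 2.84]. Speed limits (rad/s): [2.79, 2.79, 3.14, 3.14, 3.14, 3.14].

## Interface

Orientations are given as a unit quaternion [x, y, z, w].
In Python, from plant import get_state, read_camera, ctrl gives the robot as it stands.
- The arm moves only by the shell command python3 -m crank 'ROWS' [FORCE]. ROWS is JSON, a list of rows, each a list of 3 entries, a list of its own where there are three numbers: the shift along the tool's x, y, z in mm, then the turn about the tool's z in degrees, then the closure in counts, from 0 (fully open) to 255 (shut). In form: [[[tx, ty, tz], yaw, claw], ...]. A call has 1 to 10 rows; each row is the pose to reach, as a shift and turn from the pose commanded when the call began, along the tool's axes at that moment; what a row does not reach only later rows make up. A row lasts 1/10 s, in which the tool goes at most 50 mm and 8.59 degrees, less where a joint would pass 70% of its speed; a pose out of reach is approached as far as the arm can. A call with a gripper value outside its range is refused whole. The fingers move at their own pace and stop on an object; FORCE is the grip in N (left out, the last holds). Time passes only in rows, so rows that repeat a pose let the fingers close. It gives the time, the measured TCP pose, the force, the opening and the grip force at its end, in the units of the state.
- get_state(): the state, without advancing time (a new reading comes with each control period).
- read_camera(name): name is "scene" or "side" or "wrist"; returns a dict with "frame" (384x512x3 uint8, blue, green, red), "range_z" (384x512 float32, m along the optical axis (not along the pixel's ray), 0 where there is no reading), "vfov" (degrees; the focal length in pixels is half the picture's height over the tangent of half this angle, whatever the lens; pixels are square), "cx", "cy" (the principal point, pixels), "origin" and "orientation" of the camera in the world. Camera axes: x right, y down, z forward; pixel columns grow to the right and rows downward; lengths in m; the calibration is good to about 2 mm. A picture is of the moment at which its call begins.
- ctrl.sign_off(): hands the job in; it is judged then, once.
The state is a dict: "time": time; "qpos": joint angles; "dq": joint speeds; "joint_efforts": joint torques, N m; "eef_pos": TCP position; "tcp_rot": TCP orientation; "contact_force": force on the tool from outside, world axes, zero at the start; "wrist_torque": the same for the moment, N m; "opening": opening from 0.0 (shut) to 1.0 (fully open); "finger_force": force on a finger pad.
Only numpy, scipy, OpenCV 4.12 (cv2) and the standard library are available. Lean on these libraries where they do the work, as an engineer would, in place of code of your own. Each camera call takes 0.05 s, during which the arm holds its last target. There are 200 camera calls.

## Working session

There is one attempt and no reset: what is moved stays moved. The work goes in short steps, Python scripts to look and compute and a shell command to move; the robot and the scene stay as the last step left them, time stands still between calls to the robot, and variables do not carry over. Pictures are saved under pics/ and viewed, at most 10 in all, crops included, and the job is handed in when it is done.

```bash
mkdir -p pics; ls
cat > h.py <<'E'
import numpy as np,cv2
from scipy.spatial.transform import Rotation as R
from plant import get_state, read_camera, ctrl
def snap(n,save=None):
    c=read_camera(n)
    if save: cv2.imwrite('pics/'+save,c['frame'])
    f=c['frame'].shape[0]/2/np.tan(np.radians(c['vfov'])/2)
    v,u=np.indices(c['range_z'].shape); d=c['range_z']
    P=np.stack([(u-c['cx'])/f*d,(v-c['cy'])/f*d,d],-1)
    P=P@R.from_quat(c['orientation']).as_matrix().T+np.array(c['origin'])
    P[d==0]=np.nan
    return c,P
E
python3 - <<'E'
from h import *
for n in ['scene','side','wrist']:
    c,P=snap(n,n+'0.png'); np.save(n+'0.npy',P); print(n,c['origin'],c['orientation'],c['vfov'],c['cx'],c['cy'])
s=get_state();print(s)
a=cv2.imread('pics/scene0.png');b=cv2.imread('pics/side0.png')
cv2.imwrite('pics/both0.png',cv2.resize(np.vstack([a,b]),(400*1,600)))
E
```

```text
pics
scene [ 0.6369934  -0.55342108  0.78130172] [ 0.92931659  0.0481797  -0.01665946 -0.36574834] 56.390116194654496 254.64300994369515 190.6598022273351
side [ 1.11495847 -0.15124289  0.93068333] [ 0.78999893  0.53547048 -0.16698751 -0.2475646 ] 52.01489458881332 254.3140229815674 190.56406553286246
wrist [ 0.2961762  -0.61015514  0.37170492] [ 0.81154886 -0.56827803 -0.07898701  0.11049698] 65.61846717544525 255.25207546671453 194.5776983474423
{'time': 0.15, 'qpos': array([-1.37097803e+00,  2.87019954e-01,  1.57786166e+00,  2.01115062e-06,
        1.27864079e+00, -1.49992085e-01]), 'dq': array([-0.0001321 , -0.00019681, -0.00236198, -0.0001881 , -0.00084027,
        0.00043849]), 'joint_efforts': array([ 1.97955123e-03, -4.06605685e+01, -2.93138856e+01, -1.56579736e-04,
        3.96850985e-03, -1.73058913e-05]), 'eef_pos': array([ 0.23126271, -0.63358319,  0.23021508]), 'tcp_rot': array([ 9.84742633e-01,  1.74014411e-01, -2.30732256e-05, -9.64602076e-04]), 'contact_force': array([-0.94206057, -1.28116067,  0.10411452]), 'wrist_torque': array([ 0.01715418, -0.00356859, -0.04297186]), 'finger_force': 0.0, 'opening': 1.001986257608001}
```

View pics/scene0.png

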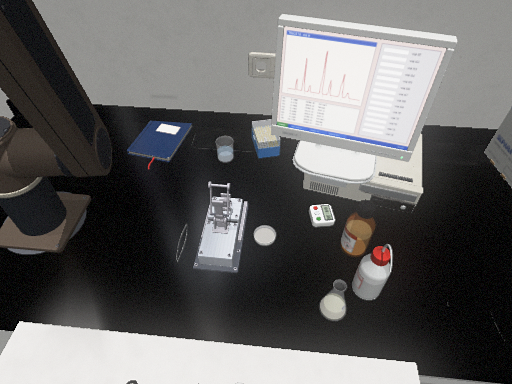

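View pics/side0.png

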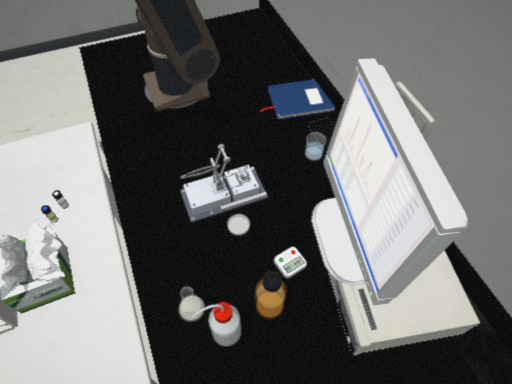

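Run:
```python
from h import *
a=cv2.imread('pics/scene0.png')[165:285,165:285];b=cv2.imread('pics/side0.png')[135:225,170:280]
a=cv2.resize(a,(400,400),interpolation=cv2.INTER_CUBIC)
b=cv2.resize(b,(400,327),interpolation=cv2.INTER_CUBIC)
o=np.zeros((400,800,3),np.uint8);o[:,:400]=a;o[:327,400:]=b
cv2.imwrite('pics/crop0.png',o)
for n,(r0,r1,c0,c1) in dict(scene=(165,285,175,255),side=(135,225,170,280)).items():
    P=np.load(n+'0.npy')[r0:r1,c0:c1].reshape(-1,3)
    for lo,hi in [(.044,.052),(.004,.012),(.06,.2)]:
        m=(P[:,2]>lo)&(P[:,2]<hi);Q=P[m]
        print(n,lo,m.sum(),np.round(Q.min(0),3),np.round(Q.max(0),3))
        if lo==.044: print(cv2.minAreaRect((Q[:,:2]*1000).astype(np.float32)),np.median(Q[:,2]))
```

```text
scene 0.044 1500 [ 0.455 -0.1    0.044] [0.539 0.096 0.052]
((496.990234375, -1.925750732421875), (197.12628173828125, 84.20782470703125), 89.54340362548828) 0.04809607442131619
scene 0.004 620 [ 0.333 -0.148  0.004] [0.583 0.248 0.012]
scene 0.06 539 [ 0.472 -0.021  0.06 ] [0.522 0.074 0.186]
side 0.044 1389 [ 0.453 -0.099  0.044] [0.54  0.095 0.052]
((496.45556640625, -1.8483657836914062), (194.3499755859375, 87.46966552734375), 89.8377914428711) 0.04836590395517182
side 0.004 754 [ 0.223 -0.148  0.004] [0.618 0.218 0.012]
side 0.06 383 [ 0.472 -0.019  0.06 ] [0.524 0.074 0.187]
```

View pics/crop0.png

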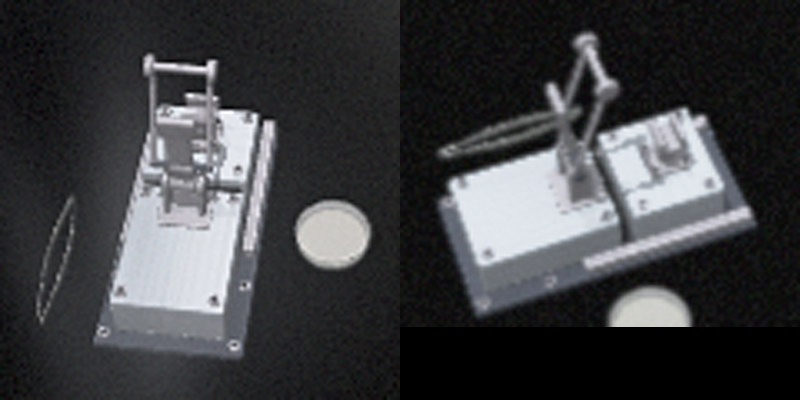

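```bash
cat >> h.py <<'E'
def shift(p,yw=None):
    "tool shift (mm) and turn(deg) to world TCP p; yw: desired world angle (deg) of tool y"
    s=get_state();r=R.from_quat(s['tcp_rot']).as_matrix()
    a=np.degrees(np.arctan2(r[1,1],r[0,1]))
    return np.round(r.T@(np.array(p)-s['eef_pos'])*1000,1), round(a,2), None if yw is None else -((yw-a+180)%360-180)
E
python3 - <<'E'
from h import *
for n,(r0,r1,c0,c1) in dict(scene=(165,285,175,255),side=(135,225,170,280)).items():
    P=np.load(n+'0.npy')[r0:r1,c0:c1].reshape(-1,3);P=P[~np.isnan(P).any(1)]
    Q=P[(P[:,2]>.044)&(P[:,2]<.052)]
    h,e=np.histogram(Q[:,1]*1000,np.arange(-104,110,2));print(n,[(int(a),int(k)) for a,k in zip(e,h)if k<14])
    for nm,y0,y1 in [('fix',-.09,-.03),('half',.05,.09)]:
        q=Q[(Q[:,1]>y0)&(Q[:,1]<y1)];print(nm,np.percentile(q[:,0],[1,99])*1000)
    D=P[(P[:,2]>.004)&(P[:,2]<.012)&(P[:,0]>.43)&(P[:,0]<.565)];print('plate',np.percentile(D[:,1],[0,1,99,100])*1000,np.percentile(D[:,0],[0,1,99,100])*1000)
    T=P[(P[:,2]>.06)];
    for z in np.arange(.06,.19,.008):
        q=T[(T[:,2]>z)&(T[:,2]<z+.008)]
        for nm,m in [('lev',abs(q[:,0]-.497)<.014),('rod',abs(q[:,0]-.497)>.016)]:
            k=q[m]
            if len(k): print(nm,round(z,3),len(k),np.round(k[:,:2].min(0)*1000),np.round(k[:,:2].max(0)*1000))
for p in ([.497,0.02,.30],):print(shift(p,0))
E
```

```text
scene [(-104, 0), (-102, 1), (-100, 12), (-6, 12), (0, 13), (4, 12), (6, 8), (8, 8), (10, 5), (12, 9), (14, 9), (16, 0), (18, 1), (20, 13), (26, 9), (28, 11), (30, 8), (32, 8), (34, 7), (36, 12), (38, 8), (40, 10), (42, 13), (44, 12), (46, 11), (50, 7), (52, 7), (54, 12), (56, 10), (58, 1), (60, 9), (62, 5), (64, 7), (66, 8), (68, 3), (70, 8), (72, 6), (74, 6), (76, 8), (78, 3), (80, 7), (82, 10), (84, 12), (86, 11), (88, 5), (90, 8), (92, 8), (94, 1), (96, 1), (98, 0), (100, 0), (102, 0), (104, 0), (106, 0)]
fix [455.67556017 537.72747043]
half [458.77895623 538.97399428]
plate [-147.63507212 -110.1464862   107.4000439   208.10465047] [440.13935453 441.02287647 553.13254585 554.07589819]
lev 0.06 10 [483. -19.] [511.  57.]
lev 0.068 22 [484. -19.] [511.  74.]
lev 0.076 51 [484. -19.] [511.  74.]
rod 0.076 1 [513. -12.] [513. -12.]
lev 0.084 63 [484. -19.] [510.  74.]
rod 0.084 3 [481. -11.] [513.  -9.]
lev 0.092 8 [489. -15.] [504. -13.]
lev 0.1 27 [483. -17.] [510. -11.]
rod 0.1 16 [475. -14.] [520. -10.]
lev 0.108 14 [488. -16.] [506. -13.]
rod 0.108 12 [475. -11.] [520.  -6.]
lev
[... 1649 characters left out ...]
ev 0.116 6 [492. -17.] [505. -10.]
rod 0.116 6 [474.  -7.] [519.  -3.]
lev 0.124 5 [501. -17.] [506. -12.]
rod 0.124 7 [475.  -6.] [519.  -1.]
lev 0.132 3 [497. -18.] [506. -15.]
rod 0.132 11 [473.  -3.] [520.   3.]
lev 0.14 7 [495. -19.] [510. -12.]
rod 0.14 10 [474.   0.] [518.   6.]
lev 0.148 14 [486. -19.] [511. -11.]
rod 0.148 8 [474.   4.] [518.   7.]
lev 0.156 18 [483. -19.] [507. -13.]
rod 0.156 11 [477.   6.] [519.  12.]
rod 0.164 7 [474.   8.] [520.  20.]
lev 0.172 12 [483.  12.] [508.  18.]
rod 0.172 22 [473.   7.] [522.  22.]
lev 0.18 10 [485.  13.] [504.  17.]
rod 0.18 34 [472.   8.] [524.  22.]
(array([ 473.7, -523.1,  -68.6]), np.float64(-69.96), np.float64(-69.9573587048281))
```

```bash
python3 -m crank '[[[474,-523,-69],-70,0],[[474,-523,-69],-70,0],[[474,-523,-69],-70,0],[[474,-523,-69],-70,0],[[474,-523,-69],-70,0],[[474,-523,-69],-70,0],[[474,-523,-69],-70,0],[[474,-523,-69],-70,0],[[474,-523,-69],-70,0],[[474,-523,-69],-70,0]]' 40; python3 -c "
from h import *
print(shift([.497,.0145,.26],0))"
```

```text
time: 1.15
eef_pos: [0.4191, -0.1711, 0.2801]
tcp_rot: [0.707, 0.707, 0.0, 0.0]
contact_force: [0.4, -1.4, 0.4]
opening: 0.999
finger_force: 0.0
(array([185.6,  78. ,  20.1]), np.float64(0.04), np.float64(0.03977151977937865))
```

```bash
python3 -m crank '[[[186,78,0],0,0],[[186,78,0],0,0],[[186,78,0],0,0],[[186,78,0],0,0],[[186,78,0],0,0],[[186,78,0],0,0]]' 40
python3 - <<'E'
from h import *
c,P=snap('wrist','w1.png');np.save('w1.npy',P)
print(c['origin'],shift([.497,.0145,.16],0))
q=P.reshape(-1,3);q=q[~np.isnan(q).any(1)];q=q[abs(q[:,0]-.497)<.06]
t=q[(q[:,2]>.044)&(q[:,2]<.052)];h,e=np.histogram(t[:,1]*1000,np.arange(-30,110,1));print([(int(a),int(k)) for a,k in zip(e,h)])
k=q[(abs(q[:,0]-.497)<.011)&(q[:,1]>.03)&(q[:,2]>.055)&(q[:,2]<.12)]
for y in np.arange(.03,.09,.002):
    m=k[(k[:,1]>=y)&(k[:,1]<y+.002)]
    if len(m):print(round(y,3),len(m),np.round(np.percentile(m[:,2],[5,50,95])*1000,1))
b=q[(q[:,2]>.165)&(q[:,2]<.2)];print(len(b),np.percentile(b,[1,50,99],axis=0))
E
```

```text
time: 1.75
eef_pos: [0.4967, 0.0141, 0.2795]
tcp_rot: [0.706, 0.709, -0.0, -0.0]
contact_force: [-0.1, -0.4, 0.4]
opening: 0.998
finger_force: 0.0
[0.49727945 0.08271194 0.42112005] (array([  1.5,   0.6, 119.6]), np.float64(0.1), np.float64(0.10412943038028288))
[(-30, 9), (-29, 3), (-28, 3), (-27, 3), (-26, 3), (-25, 4), (-24, 1), (-23, 2), (-22, 2), (-21, 3), (-20, 2), (-19, 3), (-18, 4), (-17, 4), (-16, 2), (-15, 14), (-14, 11), (-13, 14), (-12, 14), (-11, 22), (-10, 19), (-9, 27), (-8, 36), (-7, 41), (-6, 43), (-5, 42), (-4, 46), (-3, 44), (-2, 44), (-1, 44), (0, 52), (1, 35), (2, 55), (3, 52), (4, 56), (5, 47), (6, 48), (7, 48), (8, 55), (9, 62), (10, 64), (11, 59), (12, 10), (13, 10), (14, 39), (15, 57), (16, 48), (17, 2), (18, 0), (19, 0), (20, 0), (21, 0), (22, 1), (23, 62), (24, 64), (25, 22), (26, 48), (27, 64), (28, 60), (29, 56), (30, 25), (31, 56), (32, 64), (33, 60), (34, 54), (35, 31), (36, 54), (37, 65), (38, 66), (39, 65), (40, 21), (41, 45), (42, 66), (43, 66), (44, 66), (45, 34), (46, 33), (47, 55), (48, 50), (49, 49), (50, 38), (51, 8), (52, 40), (53, 41), (54, 45
[... 309 characters left out ...]
9), (86, 67), (87, 68), (88, 67), (89, 40), (90, 29), (91, 69), (92, 68), (93, 69), (94, 69), (95, 62), (96, 0), (97, 0), (98, 0), (99, 0), (100, 0), (101, 0), (102, 0), (103, 0), (104, 0), (105, 0), (106, 0), (107, 0), (108, 0)]
0.048 1 [55. 55. 55.]
0.052 19 [78.9 79.3 80.4]
0.054 20 [81.3 82.3 83.4]
0.056 40 [82.9 83.8 85.1]
0.058 58 [73.5 83.2 85.2]
0.06 20 [73.2 74.2 75.3]
0.062 38 [73.3 74.1 75.3]
0.064 38 [73.  74.  75.2]
0.066 38 [72.9 74.3 74.7]
0.068 39 [72.9 74.3 75.2]
0.07 20 [73.4 83.7 84.9]
0.072 40 [84.1 85.3 86.7]
0.074 40 [83.8 85.1 86.4]
0.076 21 [72.8 74.2 75.5]
599 [[0.47374462 0.00922399 0.17544746]
 [0.49868525 0.01670747 0.17945896]
 [0.52273589 0.0236158  0.18481777]]
```

View pics/w1.png

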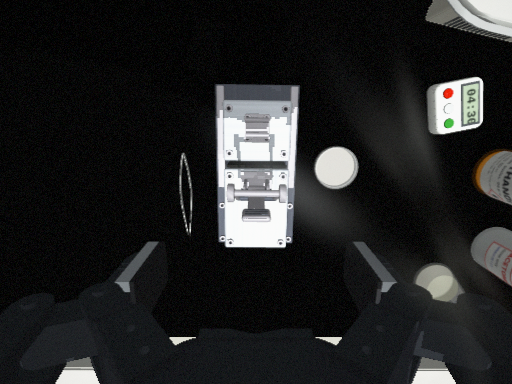

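```bash
python3 -m crank '[[[1.5,1,45],0,0],[[1.5,1,85],0,0],[[1.5,1,110],0,0],[[1.5,1,123],0,0],[[1.5,1,123],0,60],[[1.5,1,123],0,255],[[1.5,1,123],0,255],[[1.5,1,123],0,255],[[1.5,1,123],0,255],[[1.5,1,123],0,255]]' 30
python3 - <<'E'
from h import *
c,P=snap('wrist','w2.png');
q=P.reshape(-1,3);q=q[~np.isnan(q).any(1)]
b=q[(abs(q[:,0]-.497)<.018)&(abs(q[:,1]-.015)<.03)&(q[:,2]>.165)&(q[:,2]<.2)];print(len(b),np.percentile(b,[1,50,99],axis=0))
print(get_state()['contact_force'],get_state()['opening'])
E
```

```text
time: 2.8
eef_pos: [0.4981, 0.0142, 0.159]
tcp_rot: [0.707, 0.707, 0.0, 0.001]
contact_force: [-3.8, -0.0, 4.3]
opening: 0.575
finger_force: 32.4
1100 [[0.47904296 0.0127026  0.17340896]
 [0.49548975 0.01799525 0.17848354]
 [0.51458456 0.02253592 0.18278261]]
[-5.08263773  0.06512979  4.18815656] 0.5764950466355196
```

View pics/w2.png

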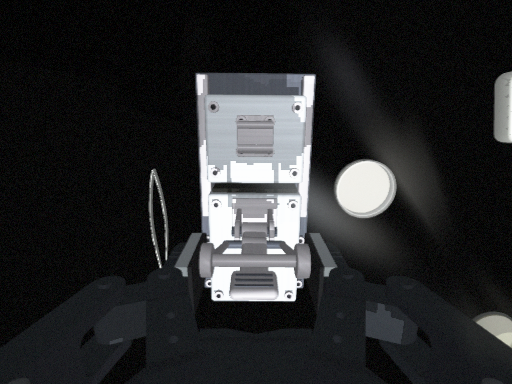

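```bash
python3 -m crank '[[[2,-1,3],0,255],[[4,-1,5],0,255],[[8,-1,8],0,255],[[12,-1,11],0,255],[[16,-1,15],0,255],[[20,-1,19],0,255],[[20,-1,19],0,255]]' 30
cat >> h.py <<'E'
def bar(save=None):
    "bar midpoint, from wrist view, slice between the pads"
    c,P=snap('wrist',save); s=get_state();t=s['eef_pos']
    q=P.reshape(-1,3);q=q[~np.isnan(q).any(1)]
    m=(abs(q[:,0]-.4975)<.02)&(abs(q[:,0]-.4975)>.0145)&(abs(q[:,1]-t[1])<.02)&(abs(q[:,2]-t[2]-.02)<.012)
    b=q[m];print('bar cloud',len(b),np.round(np.percentile(b,[2,50,98],axis=0)[:,1:]*1000,1).tolist() if len(b) else '')
    b=q[(abs(q[:,0]-.4975)<.013)&(abs(q[:,1]-t[1])<.02)&(abs(q[:,2]-t[2]-.02)<.015)]
    print('mid',len(b),np.round(np.percentile(b,[2,50,98],axis=0)[:,1:]*1000,1).tolist() if len(b) else '')
    print('tcp',np.round(t*1000,1),'F',np.round(s['contact_force'],1),'op',round(s['opening'],3))
    return P
E
python3 -c "
from h import *
bar()"
```

```text
time: 3.55
eef_pos: [0.4979, 0.0351, 0.1407]
tcp_rot: [0.707, 0.708, 0.001, 0.001]
contact_force: [-4.0, 1.7, 7.0]
opening: 0.577
finger_force: 35.3
bar cloud 628 [[27.0, 150.7], [39.5, 163.5], [45.7, 168.8]]
mid 765 [[36.1, 160.5], [39.4, 163.2], [41.4, 164.6]]
tcp [497.9  34.9 140.8] F [-3.4  1.4  5.8] op 0.575
```

```bash
python3 -m crank '[[[3,-1,5],0,255],[[5.5,-1,10],0,255],[[11.5,-1,18],0,255],[[14,-1,23],0,255],[[16.5,-1,27.5],0,255],[[20,-1,37],0,255],[[22,-1,42],0,255],[[23,-1,46],0,255],[[23,-1,46],0,255]]' 30; 
python3 -c "
from h import *
bar('w3.png')"
```

```text
time: 4.5
eef_pos: [0.4975, 0.0572, 0.0926]
tcp_rot: [0.707, 0.707, 0.001, 0.002]
contact_force: [4.5, 0.2, 2.3]
opening: 0.571
finger_force: 36.5
bar cloud 864 [[38.2, 110.6], [59.8, 115.6], [68.1, 122.1]]
mid 786 [[58.1, 113.8], [61.8, 116.5], [63.7, 118.0]]
tcp [497.5  57.1  92.7] F [5.4 0.7 2.5] op 0.572
```

View pics/w3.png

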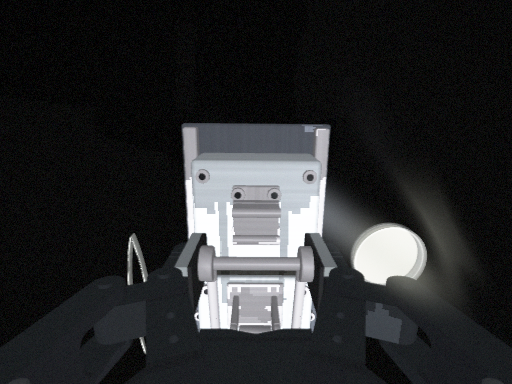

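```bash
python3 -m crank '[[[2,-0.5,5],0,255],[[4.5,-0.5,10],0,255],[[4.5,-0.5,15],0,255],[[4.5,-0.5,20],0,255],[[4.5,-0.5,20],0,255]]' 30
python3 - <<'E'
from h import *
P=bar('w4.png')
q=P.reshape(-1,3);q=q[~np.isnan(q).any(1)]
k=q[(abs(q[:,0]-.497)<.011)&(q[:,1]>.04)&(q[:,2]>.055)&(q[:,2]<.12)]
for y in np.arange(.05,.09,.002):
    m=k[(k[:,1]>=y)&(k[:,1]<y+.002)]
    if len(m):print(round(y,3),len(m),np.round(np.percentile(m[:,2],[5,50,95])*1000,1))
t=q[(q[:,2]>.044)&(q[:,2]<.052)&(abs(q[:,0]-.497)<.03)];print(np.percentile(t[:,1],[97,99,100]),np.median(t[:,2]))
E
```

```text
time: 5.05
eef_pos: [0.4974, 0.0611, 0.0725]
tcp_rot: [0.707, 0.707, 0.001, 0.002]
contact_force: [6.0, -0.7, 1.6]
opening: 0.579
finger_force: 36.5
bar cloud 898 [[42.4, 91.5], [62.0, 96.9], [70.7, 102.1]]
mid 1592 [[61.3, 78.3], [66.2, 93.2], [76.4, 97.7]]
tcp [497.4  61.1  72.6] F [ 6.5 -1.2  1.7] op 0.575
0.054 8 [72.7 73.3 73.4]
0.056 128 [73.1 74.2 74.9]
0.058 148 [73.2 74.1 75. ]
0.06 230 [73.3 74.6 97. ]
0.062 349 [73.5 96.4 97.7]
0.064 499 [73.6 95.2 97.4]
0.066 135 [73.7 93.7 96.3]
0.07 30 [84.1 84.6 85.1]
0.072 164 [84.6 85.5 86.3]
0.074 348 [74.3 84.5 86.1]
0.076 463 [69.4 75.6 84.3]
0.078 1 [55. 55. 55.]
[0.09501242 0.095815   0.09669829] 0.04752191032457129
```

View pics/w4.png

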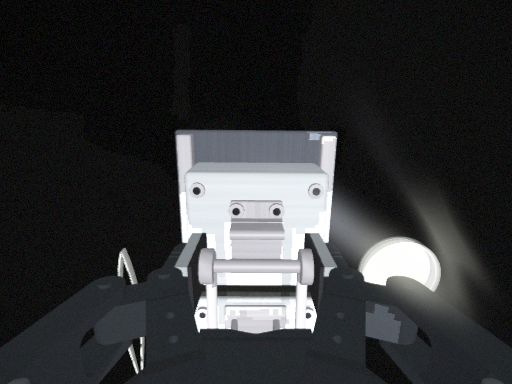

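```bash
python3 -m crank '[[[0.5,0,4],0,255],[[0.5,0,8],0,255],[[0.5,0,11],0,255],[[0.5,0,13],0,255],[[0.5,0,13],0,255]]' 30; python3 -m crank '[[[0,0,1],0,255],[[0,0,2],0,255],[[0,0,2],0,255]]'; python3 -c "
from h import *
bar()"
```

```text
time: 5.6
eef_pos: [0.4975, 0.0613, 0.0601]
tcp_rot: [0.707, 0.707, 0.001, 0.003]
contact_force: [6.1, -3.2, 3.4]
opening: 0.575
finger_force: 37.0
time: 5.9
eef_pos: [0.4974, 0.0613, 0.0581]
tcp_rot: [0.707, 0.707, 0.001, 0.003]
contact_force: [6.3, -3.2, 3.3]
opening: 0.582
finger_force: 37.0
bar cloud 944 [[42.2, 78.8], [60.9, 84.0], [70.1, 88.2]]
mid 3207 [[56.2, 70.7], [65.2, 82.5], [76.6, 86.0]]
tcp [497.5  61.3  58.1] F [ 5.4 -2.5  4. ] op 0.582
```

```bash
python3 -m crank '[[[0,0,1],0,255],[[0,0,2],0,255],[[0,0,2],0,255]]'; python3 -m crank '[[[0,0,0.5],0,255],[[0,0,1],0,255],[[0,0,1],0,255]]';python3 -m crank '[[[0,0,0.5],0,255],[[0,0,1],0,255],[[0,0,1],0,255]]'; python3 -c "
from h import *
bar()"
```

```text
time: 6.25
eef_pos: [0.4975, 0.0612, 0.0561]
tcp_rot: [0.707, 0.708, 0.001, 0.003]
contact_force: [6.0, -2.6, 3.6]
opening: 0.577
finger_force: 37.1
time: 6.55
eef_pos: [0.4975, 0.0612, 0.0552]
tcp_rot: [0.707, 0.707, 0.001, 0.003]
contact_force: [6.0, -3.0, 5.1]
opening: 0.578
finger_force: 37.1
time: 6.85
eef_pos: [0.4975, 0.0612, 0.0549]
tcp_rot: [0.707, 0.707, 0.001, 0.002]
contact_force: [3.0, -2.0, 8.6]
opening: 0.575
finger_force: 37.6
bar cloud 943 [[42.0, 75.0], [60.8, 81.3], [69.7, 85.6]]
mid 3368 [[55.9, 70.4], [65.1, 80.1], [76.6, 86.1]]
tcp [497.5  61.2  54.9] F [ 3.8 -2.   8.5] op 0.575
```

```bash
python3 -m crank '[[[-1,0,-0.7],0,255],[[-2,0,-0.7],0,255],[[-3,0,-0.7],0,255],[[-4,0,-0.7],0,255],[[-4,0,-0.7],0,255]]'; python3 -m crank '[[[-1,0,0],0,255],[[-2,0,0],0,255],[[-3,0,0],0,255],[[-3,0,0],0,255]]'
python3 - <<'E'
from h import *
P=bar('w5.png')
q=P.reshape(-1,3);q=q[~np.isnan(q).any(1)]
t=q[(q[:,2]>.044)&(q[:,2]<.052)&(abs(q[:,0]-.497)<.03)];print(np.percentile(t[:,1],[97,99,100]))
E
```

```text
time: 7.4
eef_pos: [0.4975, 0.0593, 0.055]
tcp_rot: [0.707, 0.707, 0.003, 0.001]
contact_force: [6.6, 6.0, 4.5]
opening: 0.578
finger_force: 37.2
time: 7.8
eef_pos: [0.4975, 0.0568, 0.0549]
tcp_rot: [0.707, 0.707, 0.003, 0.001]
contact_force: [7.0, 6.9, 4.1]
opening: 0.574
finger_force: 37.1
bar cloud 958 [[37.9, 74.7], [56.5, 81.0], [65.3, 85.1]]
mid 3354 [[53.4, 70.3], [61.5, 80.2], [73.5, 86.1]]
tcp [497.5  56.8  54.9] F [6.7 6.2 3.4] op 0.578
[0.09200315 0.09264754 0.09334929]
```

View pics/w5.png

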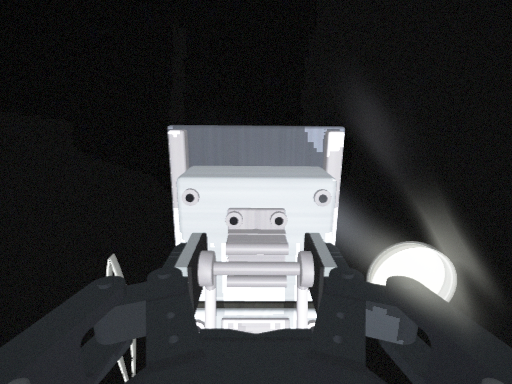

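```bash
python3 -m crank '[[[0.5,0,-0.6],0,255],[[0.5,0,-1.2],0,255],[[-0.5,0,-1.2],0,255],[[-1.5,0,-1.2],0,255],[[-2.5,0,-1.2],0,255],[[-2.5,0,-1.2],0,255]]'
python3 - <<'E'
from h import *
P=bar()
q=P.reshape(-1,3);q=q[~np.isnan(q).any(1)]
t=q[(q[:,2]>.044)&(q[:,2]<.052)&(abs(q[:,0]-.497)<.03)];print(np.percentile(t[:,1],[97,99,100]))
k=q[(abs(q[:,0]-.497)<.011)&(q[:,1]>.04)&(q[:,2]>.055)&(q[:,2]<.12)]
for y in np.arange(.044,.08,.002):
    m=k[(k[:,1]>=y)&(k[:,1]<y+.002)]
    if len(m):print(round(y,3),len(m),np.round(np.percentile(m[:,2],[2,50,98])*1000,1))
E
```

```text
time: 8.45
eef_pos: [0.4974, 0.0551, 0.055]
tcp_rot: [0.707, 0.707, 0.004, 0.001]
contact_force: [10.3, 9.1, -2.7]
opening: 0.575
finger_force: 36.5
bar cloud 950 [[35.9, 75.6], [54.8, 81.0], [63.7, 85.1]]
mid 3362 [[51.5, 70.4], [59.5, 80.3], [71.8, 86.1]]
tcp [497.4  55.1  55. ] F [ 9.7  9.4 -2.5] op 0.576
[0.09017853 0.09090373 0.09145112]
0.05 98 [82.6 83.7 84.6]
0.052 266 [80.  83.8 85. ]
0.054 411 [79.  81.5 84.2]
0.056 263 [73.4 79.8 80.9]
0.058 462 [73.2 77.  80.2]
0.06 104 [73.  74.3 75.1]
0.064 2 [83.2 83.3 83.4]
0.066 133 [83.9 85.1 86. ]
0.068 273 [83.6 85.5 86.8]
0.07 924 [69.2 78.6 85.7]
0.072 18 [55.  70.7 75. ]
```

```bash
python3 -m crank '[[[-0.7,0,0.6],0,255],[[-1.4,0,0.6],0,255],[[-2,0,0.6],0,255],[[-2,0,0.6],0,255],[[-2,0,0.6],0,40],[[-2,0,0.6],0,0],[[-2,0,0.6],0,0],[[-2,0,0.6],0,0],[[-2,0,0.6],0,0],[[-2,0,0.6],0,0]]'; python3 -m crank '[[[0,0,-30],0,0],[[0,0,-65],0,0],[[0,0,-105],0,0],[[0,0,-145],0,0],[[0,0,-145],0,255],[[-20,0,-145],0,255],[[-20,0,-145],0,255],[[-20,0,-145],0,255]]'
python3 - <<'E'
from h import *
c,P=snap('wrist','w6.png');q=P.reshape(-1,3);q=q[~np.isnan(q).any(1)]
print(get_state()['eef_pos'],get_state()['contact_force'],get_state()['opening'])
t=q[(q[:,2]>.044)&(q[:,2]<.052)&(abs(q[:,0]-.497)<.03)];print('end',np.percentile(t[:,1],[97,99,100]))
k=q[(abs(q[:,0]-.497)<.011)&(q[:,1]>.04)&(q[:,2]>.055)&(q[:,2]<.12)]
for y in np.arange(.044,.08,.002):
    m=k[(k[:,1]>=y)&(k[:,1]<y+.002)]
    if len(m):print(round(y,3),len(m),np.round(np.percentile(m[:,2],[2,50,98])*1000,1))
for n in ['scene','side']:
    c,P=snap(n);q=P[135:285,170:280].reshape(-1,3);q=q[~np.isnan(q).any(1)]
    q=q[(abs(q[:,0]-.497)<.011)&(q[:,1]<.0)&(q[:,1]>-.09)&(q[:,2]>.105)&(q[:,2]<.165)]
    for z in np.arange(.105,.165,.008):
        m=q[(q[:,2]>z)&(q[:,2]<z+.008)]
        if len(m):print(n,round(z,3),np.round(np.percentile(m[:,1],[2,50,98])*1000))
E
```

```text
time: 9.5
eef_pos: [0.495, 0.0507, 0.0541]
tcp_rot: [0.707, 0.707, -0.0, -0.0]
contact_force: [-0.3, 0.3, 0.2]
opening: 1.003
finger_force: 0.0
time: 10.3
eef_pos: [0.4947, 0.0309, 0.1983]
tcp_rot: [0.707, 0.707, -0.0, -0.001]
contact_force: [-0.3, 0.2, 0.3]
opening: 0.331
finger_force: 0.0
[0.49477797 0.03109461 0.19834957] [ 0.52168301  0.42539956 -0.16076931] 0.23267885408868777
end [0.08788041 0.08968956 0.09064003]
0.046 25 [77.7 79.3 80.4]
0.048 27 [80.4 81.7 83. ]
0.05 56 [82.9 83.8 85.2]
0.052 70 [80.4 83.8 85.2]
0.054 72 [79.2 80.4 82.6]
0.056 55 [77.2 79.5 81. ]
0.058 72 [72.8 74.4 79.3]
0.06 61 [73.1 74.2 75.4]
0.062 60 [72.5 74.2 75.2]
0.064 17 [83.6 84.  84.7]
0.066 61 [84.5 85.5 86.5]
0.068 53 [83.2 85.1 86.6]
0.07 77 [72.9 79.4 85.5]
0.072 1 [55.1 55.1 55.1]
scene 0.105 [-34. -31. -29.]
scene 0.113 [-41. -40. -39.]
scene 0.121 [-49. -46. -43.]
scene 0.129 [-64. -61. -49.]
scene 0.137 [-64. -61. -57.]
side 0.105 [-37. -32. -28.]
side 0.113 [-45. -39. -35.]
side 0.121 [-51. -46. -42.]
side 0.129 [-62. -53. -49.]
side 0.137 [-64. -60. -56.]
```

View pics/w6.png

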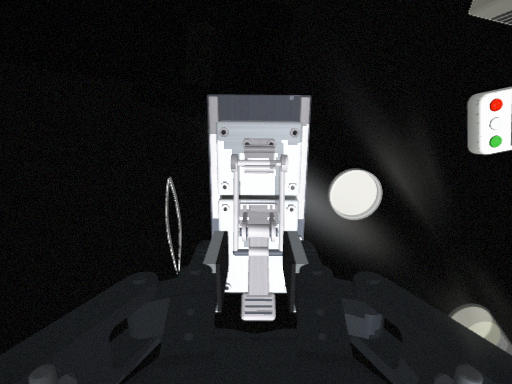

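```bash
python3 -m crank '[[[-30,3,10],0,255],[[-61,3,30],0,255],[[-61,3,48],0,255],[[-61,3,48],0,255]]' 60; python3 -m crank '[[[-5,0,8],0,255],[[-9,0,14],0,255],[[-13,0,18],0,255],[[-17,0,22.5],0,255],[[-21,0,27],0,255],[[-21,0,27],0,255]]'
```

```text
time: 10.85
eef_pos: [0.4962, -0.0299, 0.1481]
tcp_rot: [0.707, 0.707, -0.002, -0.003]
contact_force: [-1.6, -0.4, -0.6]
opening: 0.0
finger_force: 0.0
time: 11.45
eef_pos: [0.4986, -0.0516, 0.1242]
tcp_rot: [0.707, 0.707, 0.0, 0.0]
contact_force: [0.4, 0.5, 0.5]
opening: -0.0
finger_force: 0.2
```

```bash
python3 -m crank '[[[-3,0,5],0,255],[[-6,0,10],0,255],[[-9,0,15],0,255],[[-10.5,0,19],0,255],[[-12,0,23],0,255],[[-12.5,0,26],0,255],[[-12.5,0,26],0,255]]'
python3 - <<'E'
from h import *
print(get_state()['eef_pos'],get_state()['contact_force'])
c,P=snap('wrist');q=P.reshape(-1,3);q=q[~np.isnan(q).any(1)]
t=q[(q[:,2]>.044)&(q[:,2]<.052)&(abs(q[:,0]-.497)<.03)];print('end',np.percentile(t[:,1],[97,99,100]))
k=q[(abs(q[:,0]-.497)<.011)&(q[:,1]>.04)&(q[:,2]>.055)&(q[:,2]<.12)]
for y in np.arange(.044,.08,.002):
    m=k[(k[:,1]>=y)&(k[:,1]<y+.002)]
    if len(m):print(round(y,3),len(m),np.round(np.percentile(m[:,2],[2,50,98])*1000,1))
for n in ['scene','side']:
    c,P=snap(n);q=P[135:285,170:280].reshape(-1,3);q=q[~np.isnan(q).any(1)]
    q=q[(abs(q[:,0]-.497)<.011)&(q[:,1]<-.03)&(q[:,1]>-.11)&(q[:,2]>.06)&(q[:,2]<.145)]
    for y in np.arange(-.11,-.03,.008):
        m=q[(q[:,1]>y)&(q[:,1]<y+.008)]
        if len(m):print(n,round(y,3),np.round(np.percentile(m[:,2],[2,50,98])*1000))
E
```

```text
time: 12.15
eef_pos: [0.4978, -0.0634, 0.0974]
tcp_rot: [0.707, 0.707, -0.0, -0.001]
contact_force: [-0.0, -0.3, 0.1]
opening: -0.001
finger_force: 0.0
[ 0.49780244 -0.06341672  0.09738008] [-0.01819716 -0.33707953  0.08814795]
end [0.05089561 0.06309954 0.06623154]
0.044 381 [63.3 81.1 84.5]
0.046 269 [64.3 83.8 85.3]
0.048 197 [82.5 83.9 85.2]
0.05 134 [79.4 80.7 82.9]
0.052 163 [78.5 79.9 81.5]
0.054 66 [73.  74.5 76.7]
0.056 161 [72.8 74.1 75.4]
scene -0.094 [97. 98. 99.]
scene -0.086 [ 93.  98. 118.]
scene -0.078 [ 97. 118. 144.]
scene -0.07 [ 93. 119. 145.]
scene -0.062 [145. 145. 145.]
scene -0.038 [86. 86. 86.]
side -0.086 [ 95.  99. 101.]
side -0.078 [ 93.  99. 141.]
side -0.07 [ 91.  96. 109.]
side -0.062 [ 88.  96. 106.]
side -0.054 [87. 93. 96.]
side -0.046 [88. 91. 96.]
side -0.038 [86. 90. 93.]
```

```bash
python3 -m crank '[[[-1.5,0,3],0,255],[[-3,0,6],0,255],[[-4.5,0,9],0,255],[[-6,0,11.5],0,255],[[-6,0,11.5],0,255]]'; python3 -m crank '[[[0,0,1.5],0,255],[[0,0,3],0,255],[[0,0,4.5],0,255],[[0,0,4.5],0,255]]'
```

```text
time: 12.8
eef_pos: [0.498, -0.0699, 0.0862]
tcp_rot: [0.707, 0.707, -0.0, -0.0]
contact_force: [-0.1, -0.4, 0.0]
opening: 0.003
finger_force: 0.0
time: 13.2
eef_pos: [0.4982, -0.0695, 0.082]
tcp_rot: [0.707, 0.707, -0.0, -0.0]
contact_force: [0.1, -0.2, -0.1]
opening: -0.002
finger_force: 0.0
```

```bash
python3 -m crank '[[[0,0,1.2],0,255],[[0,0,2.4],0,255],[[0,0,3.6],0,255],[[0,0,3.6],0,255]]'; python3 -m crank '[[[0,0,1],0,255],[[0,0,2],0,255],[[0,0,2],0,255]]'
```

```text
time: 13.6
eef_pos: [0.4982, -0.0695, 0.0784]
tcp_rot: [0.707, 0.707, -0.0, -0.0]
contact_force: [-0.6, 0.2, 0.5]
opening: 0.001
finger_force: 0.0
time: 13.9
eef_pos: [0.4982, -0.0696, 0.0765]
tcp_rot: [0.707, 0.707, -0.0, -0.0]
contact_force: [-0.4, 0.2, -0.1]
opening: -0.001
finger_force: 0.0
```

```bash
python3 -m crank '[[[0,0,-40],0,255],[[0,0,-80],0,255],[[60,0,-130],0,255],[[90,0,-130],0,255],[[90,0,-130],0,255]]'
python3 - <<'E'
from h import *
c,P=snap('wrist','w7.png');q=P.reshape(-1,3);q=q[~np.isnan(q).any(1)]
print(get_state()['eef_pos'])
t=q[(q[:,2]>.044)&(q[:,2]<.052)&(abs(q[:,0]-.497)<.03)];print('end',np.percentile(t[:,1],[97,99,100]))
q=q[(abs(q[:,0]-.497)<.011)&(q[:,2]>.055)&(q[:,2]<.12)]
for y in np.r_[np.arange(-.1,-.01,.008),np.arange(.036,.08,.002)]:
    m=q[(q[:,1]>=y)&(q[:,1]<y+.002)]
    if len(m):print(round(y,3),len(m),np.round(np.percentile(m[:,2],[2,50,98])*1000,1))
E
```

```text
time: 14.4
eef_pos: [0.4997, 0.0236, 0.2103]
tcp_rot: [0.705, 0.709, 0.002, 0.002]
contact_force: [0.2, -0.5, 0.3]
opening: -0.002
finger_force: 0.0
[0.49901461 0.02256154 0.20872425]
end [0.08502955 0.08677659 0.08766495]
-0.028 5 [77.8 77.9 78.5]
-0.02 24 [79.6 81.5 82.9]
-0.012 44 [57.8 87.7 89.1]
0.044 47 [78.1 80.6 82.6]
0.046 35 [82.3 83.4 84.8]
0.048 58 [82.9 84.2 84.9]
0.05 63 [78.7 80.5 84.4]
0.052 58 [78.9 80.2 81.3]
0.054 70 [73.1 74.5 79.9]
0.056 46 [72.6 74.1 75.5]
0.058 46 [72.6 74.  75.4]
0.06 40 [72.5 74.  75.2]
0.062 32 [83.  84.7 86.2]
0.064 53 [84.1 85.7 87. ]
0.066 96 [72.8 82.3 86.2]
0.068 1 [55.1 55.1 55.1]
```

View pics/w7.png

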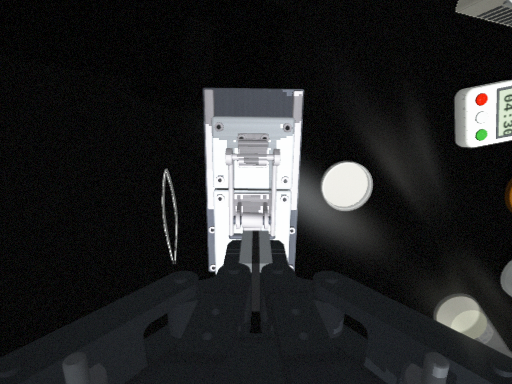

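Run:
```python
from h import *
for n in ['scene','side']:
    c,P=snap(n);q=P[135:285,170:280].reshape(-1,3);q=q[~np.isnan(q).any(1)]
    t=q[(q[:,2]>.044)&(q[:,2]<.052)&(abs(q[:,0]-.497)<.03)];print(n,'end',np.percentile(t[:,1],[0,99,100]))
    q=q[(abs(q[:,0]-.497)<.008)&(q[:,1]<-.02)&(q[:,1]>-.11)&(q[:,2]>.053)&(q[:,2]<.1)]
    f=np.polyfit(q[:,1],q[:,2],1);r=q[:,2]-np.polyval(f,q[:,1]);m=abs(r)<.004;f=np.polyfit(q[m,1],q[m,2],1)
    print(n,len(q),m.sum(),np.degrees(np.arctan(f[0])),np.polyval(f,-.07),q[:,1].min())
```

```text
scene end [-0.10015992  0.28595333  0.30241341]
scene 180 177 15.370144528296963 0.06948003483625809 -0.0844485281162406
side end [-0.09872713  0.08435111  0.08570048]
side 131 124 15.476089945864029 0.06981291222415201 -0.08392704673739668
```

```bash
python3 -c "
from plant import ctrl
print(ctrl.sign_off())"
```

```text
the job is handed in; nothing more can be done
None
```

The mould box is latched and handed in: the bar is seated under the keeper's hook, the lever is flat at about 15° below level, and the half is drawn in by about 9 mm. I saw no seal-squeeze reading and no verdict; the glassware and forceps were not touched.

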